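Dock the battery and select the charging rate

TASK

Put the battery on charge: push the battery along its tray until it butts flush against the charger, closing the gap. Then press the long round-ended key of the charger's key bank until it locks down by itself and the key that was down pops up. Leave the pistons, the oil bottle and the wrench where they are.

Things in the scene. Friction and masses are not known exactly. Their poses are not given: they have to be found in the camera images.
- charger: Blue charger fixed to the bench, 200 mm (x) by 220 mm (y); origin at the centre of its underside. Front half (-x side): 60 mm high deck carrying four keys side by side along y at 50 mm pitch, all of the same white plastic; which key lies in which place changes. Rear half 76 mm high, with a round dial. The battery tray is fixed to its +y side.
- dock_face (a point): Centre of the charger's contact face: flat upright +y wall of the housing with two brass strips; 45.5 mm above the bench. Axes are the charger's: +y points out of the face along the tray, z up.
- tray_end (a point): Middle of the tray floor's open outer end, on the floor, 250 mm from the contact face along +y. Floor 8 mm above the bench; a low rail on each side (top 28 mm above the bench, 100 mm apart inside).
- battery_center (a point): Centre of the loose battery: black block with grey top, 90 mm (x) by 110 mm (y, along the tray) by 75 mm high, 0.5 to 1 kg, in the tray 35 to 80 mm short of the contact face. Flush: its inner end touches the face, its centre then 55 mm from dock_face along y. Its axes are parallel to the charger's within a few degrees.
- key_long_top (a point): The long key to be pressed: 95 mm long (x), 42 mm wide, its front end (-x) a half round that overhangs the front of the housing by 25 mm; the three others are 65 mm long with square ends. Site at the middle of its top face, 82 mm above the bench when up; moves straight down with the key.
- key_long (a joint): Travel of the long key. 0 = up, 0.015 = locked down, 0.018 = hard stop (m, grows downward). Pressed past 15 mm and let go, it stays latched; on the way it frees the key that was down, which springs up. Let go earlier it springs up again. Springs resist with only 2 to 5 N, uneven on the way, then the hard stop: press 17 mm down, or with a force stop of about 10 N, at 30 mm/s or so.
- key_a_top (a point): One of three plain square-ended keys, 65 x 42 mm in plan; point at the middle of its top face (82 mm above the bench when up, about 67 mm when down). Joint key_a.
- key_a (a joint): Travel of key a, which is the one locked down at the start. 0 = up, 0.015 = locked down, 0.018 = hard stop (m, grows downward).
- key_b_top (a point): One of three plain square-ended keys, 65 x 42 mm in plan; point at the middle of its top face (82 mm above the bench when up, about 67 mm when down). Joint key_b.
- key_b (a joint): Travel of key b, up at the start. 0 = up, 0.015 = locked down, 0.018 = hard stop (m, grows downward).
- key_c_top (a point): One of three plain square-ended keys, 65 x 42 mm in plan; point at the middle of its top face (82 mm above the bench when up, about 67 mm when down). Joint key_c.
- key_c (a joint): Travel of key c, up at the start. 0 = up, 0.015 = locked down, 0.018 = hard stop (m, grows downward).
- piston_1: Bystander: aluminium piston, 84 mm diameter, 60 mm high, standing on the bench beside the charger (its -y side). Origin at the centre of its underside.
- piston_2: Bystander: a like piston behind the charger (its +x side). Origin at the centre of its underside.
- oil_bottle: Bystander: bottle, 66 mm diameter, 170 mm high, beside the charger (its -y side, to the rear). Origin at the centre of its underside.
- wrench: Bystander: wrench 200 mm long lying flat behind the tray (+x side). Origin at its middle, on the underside.
Not all that is in view belongs to the job. What is shaped like the part that bears battery_center but blue or yellow is not meant.

How it is judged:
On the way, in this order (a step that is already met when the one before it is completed fails the run):
1. the battery is flush against the charger's contact face (y of battery_center in the frame of dock_face between 0.05 and 0.059 m and angle between the y axis of battery_center and the y axis of dock_face, either way round below 0.06 rad and z of battery_center in the frame of dock_face below 0.008 m), for 0.2 s.
2. the long key is down and the three others are up (value of joint key_long above 0.0125 m and value of joint each of key_a, key_b, key_c below 0.003 m), for 0.2 s.
At the end, for the whole second after the job is handed in: The battery rests in its tray with its end against the contact face (gap under 4 mm, square within 3.4 degrees), the long key stays down by itself (over 12.5 mm), and the three other keys are up (within 3 mm) (all of step 1 and all of step 2); the robot touches nothing.
It fails at once if a piston, the oil bottle or the wrench is moved more than 30 mm or a standing one is tipped (distance of any of piston_1, piston_2, oil_bottle, wrench from where it was at the start of the episode above 0.03 m or angle between any of piston_1, piston_2, oil_bottle's own z axis and vertical above 0.5 rad).
It also fails if it takes over 45 s, if anything falls off the work surface, if the arm or the gripper's body presses on something with over 40 N, if the wrist force passes 120 N, or if a joint passes its speed limit or range.

ROBOT

A 6-joint arm with a two-finger parallel gripper is mounted at the origin on the work surface. World frame = base frame: x ahead of the robot, y to its left, z up, the work surface at z = 0. Lengths are in m, angles in rad, forces in N, time in s.
With the tool pointing down it reaches from about 0.275 to 0.725 m from the base axis. Payload 15.9 kg.
Tool frame: the origin (TCP) lies between the finger pads; the fingertips stand 22 mm ahead of it and the grasp point (between the pads) lies 3 mm ahead of it; z points along the fingers, y is the direction in which the jaws open and shut (so a half turn about z gives the same grasp; the last joint's range is limited). The gripper opens to 85 mm and grips with 20 to 120 N. Pads are 22 mm wide; open, the fingers measure 114 mm over their backs; the gripper's body (76 mm by 85 mm) begins 54 mm behind the grasp point. The pads swing forward as they close: fully open they stand 13 mm farther back than shut.
Start: joints at [1.165, 0.213, -0.034, 1.323, 0, 1.571], TCP at [0.197, 0.459, 0.253] pointing down, gripper open.
Joint ranges: [-2.98, 2.98], [-0.74, 1.72], [-1.14, 1.35], [-2.1, 2.04], [-1.57, 1.44], [-3.14, 3.14]. Speed limits (rad/s): [1.89, 1.89, 2.39, 2.57, 3.14, 3.14].

INTERFACE

Orientations are given as a rotation vector (axis times angle).
In Python, from rig import * gives the robot as it stands.
- The arm moves only by the tool step_arm, never from a script. Its argument "targets" is a list of rows, each a list of 3 entries, a list of its own where there are three numbers: the opening, from 0 (shut) to 1 (fully open), then the shift along the tool's x, y, z in mm, then the turn about the tool's z in rad. A call has 1 to 10 rows; each row shifts and turns the pose as measured when the row begins, along the tool's axes as they then stand; what a row does not reach is not made up. A row lasts 1/12 s, in which the tool goes at most 41.7 mm and 7.16 degrees, less where a joint would pass 70% of its speed; a pose out of reach is approached as far as the arm can. A call with a gripper value outside its range is refused whole. The fingers move at their own pace and stop on an object; "newtons" is the grip in N (left out, the last holds). Time passes only in rows, so rows that do not move let the fingers close. It gives the time, the measured TCP pose, the force and the opening at its end, in the units of the state.
- get_state(): the state, without advancing time (a new reading comes with each control period).
- read_camera(name): name is "scene" or "top" or "wrist"; returns the picture (420x560x3 uint8, red, green, blue); there is no depth.
- camera_info(name): a dict with "fx", "fy", "cx", "cy" (pixels), "pose" (4x4, takes a point from camera to world coordinates). Camera axes: x right, y up, looking along -z (the intrinsics and any distortion apply to the point x, -y, -z); pixel columns grow to the right and rows downward; lengths in m; the calibration is good to about 2 mm. A picture is of the moment at which its call begins: read the wrist's pose just before it. camera_info takes no time and is no camera call; for the wrist camera it gives the pose at the moment of the call.
- close_job(): hands the job in, once; it reports no verdict.
The state is a dict: "clock": time; "q": joint angles; "joint_velocities": joint speeds; "tau": joint torques, N m; "ee_pos": TCP position; "tool_rot": TCP orientation; "force": force on the tool from outside, world axes, zero at the start; "wrist_torque": the same for the moment, N m; "opening": finger opening in m.
Only numpy, scipy, OpenCV 4.12 (cv2) and the standard library are available. Lean on these libraries where they do the work, as an engineer would, in place of code of your own. Each camera call takes 0.05 s, during which the arm holds its last target. There are 200 camera calls.

## Working session

There is one attempt and no reset: what is moved stays moved. The work goes in short steps, Python scripts to look and compute and a tool call to move; the robot and the scene stay as the last step left them, time stands still between calls to the robot, and variables do not carry over. Pictures are saved under pics/ and viewed, on a budget of 10 in all, crops included, one or two more only if the job needs it, and the job is handed in when it is done.

Besides the shell and the picture viewer there is one more tool, called after "Emit:" as name(argument=value, ...), one argument or row to a line, values as JSON. step_arm: Moves the arm, as the interface text tells. Its arguments: {"type":"object","properties":{"targets":{"type":"array"},"newtons":{"type":"number"}},"required":["targets"]}

```bash
mkdir -p pics; cat > h.py <<'E'
from rig import *
import numpy as np, cv2
def ray(n,u,v,z,ci=None):
    c=ci or camera_info(n);P=np.array(c["pose"])
    d=P[:3,:3]@np.array([(u-c["cx"])/c["fx"],-(v-c["cy"])/c["fy"],-1]);o=P[:3,3]
    return o+d*(z-o[2])/d[2]
def proj(n,p,ci=None):
    c=ci or camera_info(n);P=np.array(c["pose"]);q=P[:3,:3].T@(np.array(p)-P[:3,3])
    return np.array([c["cx"]+c["fx"]*q[0]/-q[2],c["cy"]-c["fy"]*q[1]/-q[2]])
E
python3 - <<'E'
from h import *
for n in("scene","top"):
    im=read_camera(n);cv2.imwrite(f"pics/{n}0.png",cv2.cvtColor(im,cv2.COLOR_RGB2BGR));c=camera_info(n);print(n,{k:np.round(v,3).tolist() for k,v in c.items() if k!='name'})
print(get_state())
E
```

```text
scene {'fx': 463.804, 'fy': 463.804, 'cx': 281.437, 'cy': 207.834, 'pose': [[0.479, -0.626, 0.615, 1.213], [0.878, 0.342, -0.335, -0.355], [-0.001, 0.7, 0.714, 0.885], [0.0, 0.0, 0.0, 1.0]]}
top {'fx': 513.979, 'fy': 513.979, 'cx': 271.096, 'cy': 213.869, 'pose': [[-0.011, 0.998, -0.065, 0.45], [-1.0, -0.011, 0.002, 0.014], [0.002, 0.065, 0.998, 1.49], [0.0, 0.0, 0.0, 1.0]]}
{'clock': 0.1, 'q': array([ 1.16499219e+00,  2.13304429e-01, -3.49763594e-02,  1.32346631e+00,
        3.83946391e-05,  1.57081248e+00]), 'joint_velocities': array([ 9.34086276e-05, -9.55676643e-04,  2.34553880e-03,  7.51428201e-04,
        2.88306381e-04, -8.59887220e-04]), 'tau': array([ 1.14487531e-03, -6.87248755e+01,  4.87803876e+01,  1.23199745e-02,
        2.75327238e-05, -1.16188139e-05]), 'ee_pos': array([0.19726418, 0.45915427, 0.25287481]), 'tool_rot': array([-6.33049472e-01, -3.07691577e+00,  1.45057937e-03]), 'force': array([-0.54669263, -0.07440459, -0.18322666]), 'wrist_torque': array([-0.00774834,  0.09578008,  0.00372136]), 'opening': 0.08521366337415656}
```

View pics/scene0.png

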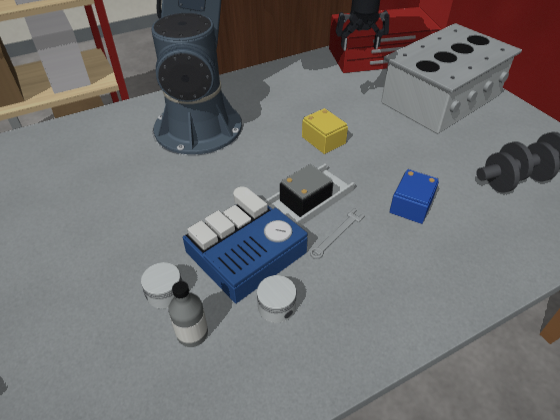

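View pics/top0.png

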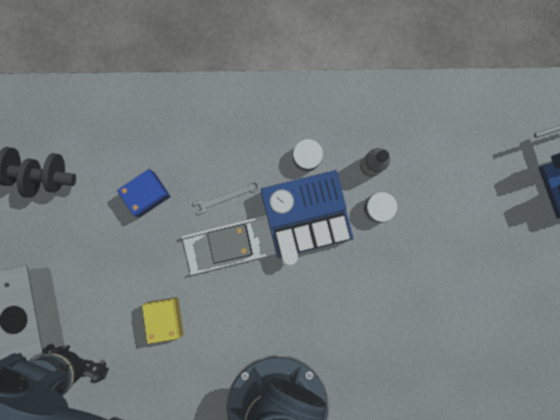

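The charger is at scene (250,245) and top (305,215). The long round-ended key is top (287,246), the one next to the tray. The battery candidates are the black block with a grey top at top (230,244), the blue box at (143,193) and the yellow box at (162,321); I choose the black one. A close crop comes next, with the measurements.

```bash
cat > m.py <<'E'
from h import *
im=cv2.imread("pics/top0.png");hsv=cv2.cvtColor(im,cv2.COLOR_BGR2HSV)
ci=camera_info("top")
def W(pts,z):return np.array([ray("top",u,v,z,ci)[:2] for u,v in pts])
def comps(m,name,z,lo,hi=9999,box=(175,130,360,285)):
    k=np.zeros_like(m);x0,y0,x1,y1=box;k[y0:y1,x0:x1]=m[y0:y1,x0:x1]
    for c in cv2.findContours(k,cv2.RETR_EXTERNAL,cv2.CHAIN_APPROX_NONE)[0]:
        if lo<cv2.contourArea(c)<hi:
            r=cv2.minAreaRect(W(c[:,0,:],z).astype(np.float32)*1000)
            print(name,cv2.contourArea(c),np.mean(c[:,0,:],0).round(1),np.round(r[0],1),np.round(r[1],1),round(r[2],2))
H,S,V=cv2.split(hsv)
blue=((H>100)&(H<125)&(S>120)).astype(np.uint8)*255
comps(blue,"blue",.076,500)
comps(((S<60)&(V>170)).astype(np.uint8)*255,"white",.082,60)
print(hsv[244,225],hsv[265,300-70],hsv[240,315],hsv[246,287],hsv[280,300])
g=hsv[244,222].astype(int)
comps((np.abs(hsv.astype(int)-g)[:,:,2]<14).astype(np.uint8)*255,"grey",.083,300,box=(200,220,258,270))
cv2.imwrite("pics/c1.png",cv2.resize(im[135:290,175:360],None,fx=4,fy=4,interpolation=cv2.INTER_CUBIC))
E
python3 m.py
```

```text
blue 3034.5 [310.2 205.9] [543.6 -86.7] [191.4 214.4] 12.84
white 211.5 [192.2 253.5] [433.1 217.3] [93.9 48.2] 12.31
white 404.5 [287.  246.1] [449.8 -32.6] [90.6 37.8] 13.35
white 241.0 [303.3 237.5] [475.8 -76.6] [59.  34.6] 13.22
white 144.0 [252.6 244.5] [463.6  57.9] [42.8 98.9] 84.62
white 255.0 [321.5 233. ] [ 487.7 -126.4] [59.1 36. ] 13.09
white 255.0 [339.3 228.5] [ 499.2 -175. ] [59.2 36. ] 12.97
white 326.0 [281.4 200.9] [576.8 -18. ] [57.8 55.2] 89.36
white 578.0 [307.6 153.1] [708.  -91.6] [74.8 75.5] 89.18
[ 90  13 114] [ 95  13 116] [96 13 97] [ 95   8 183] [ 93  16 141]
grey 1241.5 [219.6 248.8] [455.  147.1] [ 94.9 141.7] 12.77
```

View pics/c1.png

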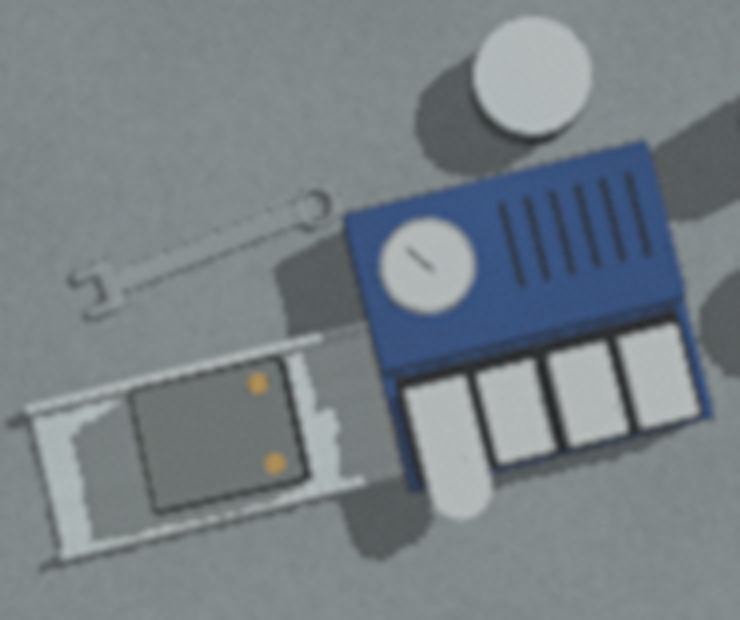

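The crop shows the grey-topped battery at crop corners (130,393), (282,357), (310,478) and (155,513), in the tray with its brass terminals towards the charger. The long key is next to the tray. Next I work out the battery and tray in the charger frame.

```bash
python3 - <<'E'
from h import *
ci=camera_info("top")
a=np.radians(13.2);R=np.array([[np.cos(a),-np.sin(a)],[np.sin(a),np.cos(a)]])
C=np.array([542.5,-87.7])
def f(u,v,z):
    p=ray("top",175+(u-1.5)/4,135+(v-1.5)/4,z,ci)[:2]*1000
    return p.round(1),(R.T@(p-C)).round(1)
for n,p,z in[("bat",(130,393),.083),("bat",(282,357),.083),("bat",(310,478),.083),("bat",(155,513),.083),("rail out",(30,412),.028),("rail out",(66,555),.028),("railin",(320,338),.028),("railin",(362,483),.028),("front",(645,142),.076),("front",(347,213),.076),("step",(385,370),.076)]:
    print(n,*f(*p,z))
import scipy.spatial.transform as t
print(t.Rotation.from_rotvec(get_state()["tool_rot"]).as_matrix().round(3))
for y in(110,):print("face",C+R@np.array([0,110]))
E
```

```text
bat [491.5 186.6] [ 13.  278.7]
bat [514.9  82.5] [ 12. 172.]
bat [432.1  64.1] [-72.8 173. ]
bat [409.5 169.9] [-70.6 281.1]
rail out [480.4 264.4] [ 20. 357.]
rail out [379.1 239. ] [-84.5 355.4]
railin [530.7  58. ] [ 21.8 144.5]
railin [427.5  29.2] [-85.3 140. ]
front [ 661.6 -170. ] [  97.2 -107.3]
front [614.4  37.1] [ 98.5 105.1]
step [505.5  12. ] [-13.2 105.6]
[[-0.919  0.395 -0.   ]
 [ 0.395  0.919 -0.001]
 [ 0.    -0.001 -1.   ]]
face [517.38140429  19.39367932]
```

Emit:
step_arm(
  targets=[
    [0.4,[0,0,0],0.117],
    [0.4,[0,0,0],0.117],
    [0.4,[0,0,0],0.117],
    [0.4,[0,0,0],0.117],
    [0.4,[0,0,0],0.117],
    [0.4,[0,0,0],0.117],
    [0.4,[0,0,0],0.117],
    [0.4,[0,0,0],0.115],
  ],
  newtons=40,
)

```text
clock: 0.77
ee_pos: [0.1967, 0.4578, 0.2504]
tool_rot: [1.996, 2.423, -0.01]
force: [-0.5, -0.0, -0.4]
opening: 0.0345
```

```bash
cat >> h.py <<'E'
from scipy.spatial.transform import Rotation as Ro
YAW=13.2;C0=np.array([542.5,-87.7])
def rel(lx,ly,z=None):
    "shift in tool axes (mm) and turn to get TCP to charger-frame point, tool x along charger +y"
    s=get_state();M=Ro.from_rotvec(s["tool_rot"]).as_matrix();a=np.radians(YAW)
    R=np.array([[np.cos(a),-np.sin(a)],[np.sin(a),np.cos(a)]])
    p=np.append(C0+R@[lx,ly],z if z is not None else s["ee_pos"][2]*1e3)
    ang=np.degrees(np.arctan2(M[1,1],M[0,1]))
    L=R.T@(s["ee_pos"][:2]*1e3-C0)
    print("shift",(M.T@(p-s["ee_pos"]*1e3)).round(1),"turn",np.radians(ang-YAW).round(4),"local",L.round(1),"z",s["ee_pos"][2].round(4),"F",s["force"].round(1),"Flocal",(R.T@s["force"][:2]).round(1),"q",s["q"].round(2),"t",s["clock"],"op",round(s["opening"],4))
E
python3 -c "from h import *;rel(-30,312,150)"
```

```text
shift [-290.4  193.6  101.3] turn -0.0376 local [-212.1  610. ] z 0.2504 F [-0.5 -0.  -0.4] Flocal [-0.5  0.1] q [ 1.17  0.22 -0.04  1.32 -0.    2.54] t 0.7667 op 0.0345
```

Emit:
step_arm(
  targets=[
    [0.4,[-32,21,0],-0.037],
    [0.4,[-32,21,0],0],
    [0.4,[-32,21,0],0],
    [0.4,[-32,21,0],0],
    [0.4,[-32,21,0],0],
    [0.4,[-32,21,0],0],
    [0.4,[-32,21,0],0],
    [0.4,[-32,21,0],0],
    [0.4,[-32,21,0],0],
    [0.4,[0,0,0],0],
  ],
)

```text
clock: 1.6
ee_pos: [0.4486, 0.2042, 0.2479]
tool_rot: [1.968, 2.447, -0.018]
force: [-0.4, 0.3, -0.4]
opening: 0.0342
```

```bash
python3 -c "from h import *;rel(-30,312,150)"
```

```text
shift [ 7.1 -4.6 97.9] turn -0.0142 local [-24.7 305.6] z 0.2479 F [-0.4  0.3 -0.4] Flocal [-0.3  0.3] q [ 0.43  0.21 -0.05  1.32 -0.01  1.79] t 1.6 op 0.0342
```

Emit:
step_arm(
  targets=[
    [0.4,[9,-4,30],-0.014],
    [0.4,[0,0,30],0],
    [0.4,[0,0,30],0],
    [0.4,[0,0,0],0],
  ],
)

```text
clock: 1.93
ee_pos: [0.4449, 0.2085, 0.1551]
tool_rot: [1.958, 2.454, -0.015]
force: [-1.5, -0.3, -1.4]
opening: 0.0338
```

```bash
python3 - <<'E'
from h import *
rel(-30,312,65)
im=read_camera("wrist");cv2.imwrite("pics/w1.png",cv2.cvtColor(im,cv2.COLOR_RGB2BGR))
E
```

```text
shift [ 2.  -2.1 90.1] turn -0.0069 local [-27.4 310.7] z 0.1551 F [-1.5 -0.3 -1.4] Flocal [-1.6  0. ] q [ 0.44  0.24 -0.25  1.09 -0.01  1.79] t 1.9333 op 0.0338
```

View pics/w1.png

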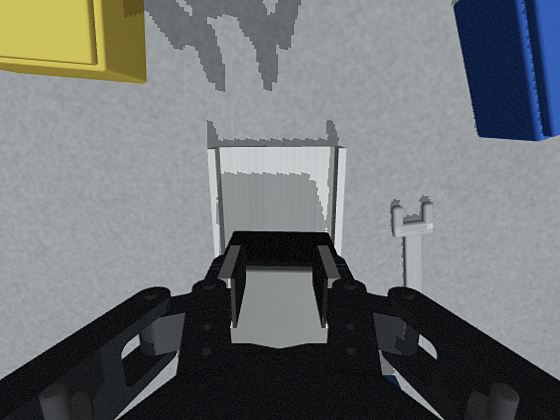

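```bash
python3 - <<'E'
from h import *
a=np.radians(13.2);R=np.array([[np.cos(a),-np.sin(a)],[np.sin(a),np.cos(a)]])
s=get_state();M=Ro.from_rotvec(s["tool_rot"]).as_matrix()
for n,u,v,z in[("battop",280,266,.083),("batbot",280,232,.008),("batbotL",231,232,.008),("batbotR",334,232,.008),("end",280,147,.008),("rail L",213,148,.028),("railR",342,148,.028)]:
    p=ray("wrist",u,v,z)[:2]*1e3;print(n,(R.T@(p-C0)).round(1))
for dx in(-11,11):
  for dy in(-32,-17,17,32):print(dx,dy,proj("wrist",s["ee_pos"]+M@[dx/1e3,dy/1e3,.022]).round(0))
E
```

```text
battop [-25.7 281.5]
batbot [-25.7 279.4]
batbotL [-72.2 279.7]
batbotR [ 25.5 279.2]
end [-25.3 358.7]
rail L [-79.8 359.8]
railR [ 25.1 359.2]
-11 -32 [217. 280.]
-11 -17 [246. 280.]
-11 17 [310. 280.]
-11 32 [339. 280.]
11 -32 [215. 241.]
11 -17 [244. 241.]
11 17 [312. 241.]
11 32 [341. 241.]
```

Emit:
step_arm(
  targets=[
    [0.4,[2,0,30],-0.007],
    [0.4,[0,0,30],0],
    [0.4,[0,0,28],0],
    [0.4,[0,0,0],0],
  ],
)

```text
clock: 2.32
ee_pos: [0.449, 0.2127, 0.0749]
tool_rot: [1.946, 2.458, 0.001]
force: [-1.2, -0.9, -1.5]
opening: 0.0342
```

```bash
python3 -c "from h import *;rel(-28,312,65)"
```

```text
shift [-1.8 -5.7  9.9] turn 0.0011 local [-22.4 313.8] z 0.0749 F [-1.2 -0.9 -1.5] Flocal [-1.4 -0.6] q [ 0.45  0.31 -0.37  0.88 -0.01  1.79] t 2.3167 op 0.0342
```

Emit:
step_arm(
  targets=[
    [0.4,[-5,-6,10],0],
    [0.4,[-6,0,0],0],
    [0.4,[-5,0,0],0],
    [0.4,[-5,0,0],0],
    [0.4,[-5,0,0],0],
    [0.4,[-5,0,0],0],
    [0.4,[-5,0,0],0],
    [0.4,[-5,0,0],0],
  ],
)

```text
clock: 2.98
ee_pos: [0.4584, 0.1728, 0.0769]
tool_rot: [1.942, 2.458, 0.018]
force: [-4.4, 7.4, -1.7]
opening: 0.0342
```

```bash
python3 -c "from h import *;rel(-28,232,65)"
```

```text
shift [-40.8  -5.9  11.8] turn 0.003 local [-22.4 272.9] z 0.0769 F [-4.4  7.4 -1.7] Flocal [-2.6  8.2] q [ 0.36  0.29 -0.4   0.87 -0.    1.7 ] t 2.9833 op 0.0342
```

Emit:
step_arm(
  targets=[
    [0.4,[-5,-2,2],0],
    [0.4,[-5,-2,2],0],
    [0.4,[-5,-1,2],0],
    [0.4,[-5,-1,1],0],
    [0.4,[-5,0,1],0],
    [0.4,[-5,0,1],0],
  ],
)

```text
clock: 3.48
ee_pos: [0.463, 0.1445, 0.0719]
tool_rot: [1.942, 2.463, 0.04]
force: [-5.8, 15.9, 10.9]
opening: 0.0347
```

```bash
python3 -c "from h import *;rel(-28,232,70)"
```

```text
shift [-12.2  -3.7   1.6] turn 0.0052 local [-24.4 244.2] z 0.0719 F [-5.8 15.9 10.9] Flocal [-2.  16.8] q [ 0.3   0.28 -0.43  0.84  0.01  1.63] t 3.4833 op 0.0347
```

Emit:
step_arm(
  targets=[
    [0.4,[-5,0,0],0],
    [0.4,[-5,0,0],0],
    [0.4,[-4,0,0],0],
  ],
)

```text
clock: 3.73
ee_pos: [0.4669, 0.1307, 0.0727]
tool_rot: [1.941, 2.465, 0.045]
force: [1.4, 18.1, -2.7]
opening: 0.0345
```

```bash
python3 -c "from h import *;rel(-28,230,70)"
```

```text
shift [ 0.1 -4.3  2.6] turn 0.006 local [-23.7 229.9] z 0.0727 F [ 1.4 18.1 -2.7] Flocal [ 5.5 17.3] q [ 0.26  0.28 -0.43  0.84  0.01  1.6 ] t 3.7333 op 0.0345
```

Emit:
step_arm(
  targets=[
    [0.4,[-4,0,0],0],
    [0.4,[-3,0,0],0],
  ],
)

```text
clock: 3.9
ee_pos: [0.4672, 0.1305, 0.073]
tool_rot: [-1.932, -2.462, -0.065]
force: [-8.4, 33.6, -3.8]
opening: 0.0339
```

```bash
python3 - <<'E'
from h import *
rel(-28,230,70)
im=read_camera("scene");cv2.imwrite("pics/s1.png",cv2.resize(cv2.cvtColor(im,cv2.COLOR_RGB2BGR)[130:270,180:370],None,fx=4,fy=4,interpolation=cv2.INTER_CUBIC))
E
```

```text
shift [ 0.4 -4.6  2.9] turn 0.0095 local [-23.5 229.6] z 0.073 F [-8.4 33.6 -3.8] Flocal [-0.5 34.7] q [ 0.25  0.27 -0.43  0.84  0.03  1.58] t 3.9 op 0.0339
```

View pics/s1.png

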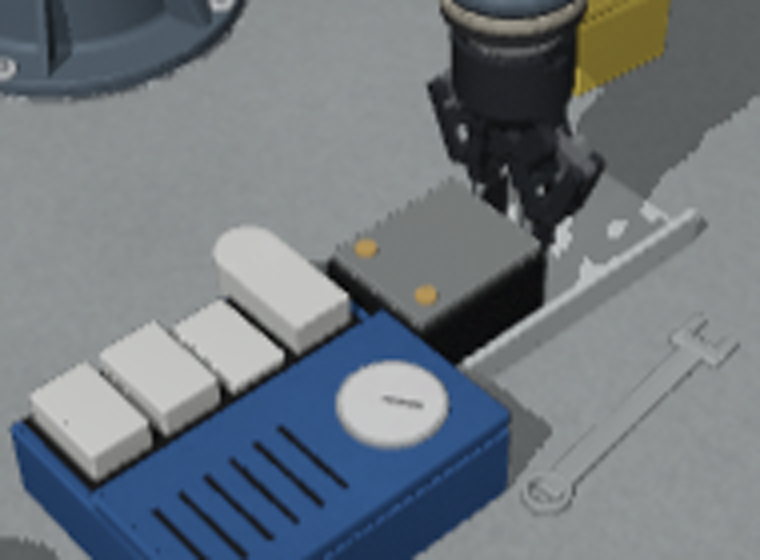

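The picture shows the battery end hidden against the blue housing with no visible gap. The force rose to 35 N and motion stopped at the expected position. The key that is down is at crop (228,345), next to the long key. Now I back off and rise.

Emit:
step_arm(
  targets=[
    [0.4,[8,0,0],0],
    [0.4,[15,0,0],-0.005],
    [0.2,[5,0,-30],0],
    [0,[0,0,-35],0],
    [0,[0,0,-35],0],
    [0,[0,0,0],0],
  ],
)

```text
clock: 4.45
ee_pos: [0.4573, 0.1519, 0.1771]
tool_rot: [-1.925, -2.466, -0.058]
force: [1.5, 0.3, 0.9]
opening: -0.0004
```

```bash
python3 -c "from h import *;rel(-77.5,75,135)"
```

```text
shift [-178.2  -52.7   35.2] turn 0.0144 local [-28.2 252.7] z 0.1771 F [1.5 0.3 0.9] Flocal [1.5 0. ] q [ 0.3   0.18 -0.27  1.1   0.03  1.63] t 4.45 op -0.0004
```

Emit:
step_arm(
  targets=[
    [0,[-25,-8,0],0.014],
    [0,[-25,-8,0],0],
    [0,[-25,-8,0],0],
    [0,[-25,-8,0],0],
    [0,[-25,-8,0],0],
    [0,[-25,-8,0],0],
    [0,[-10,0,0],0],
    [0,[0,0,0],0],
  ],
)

```text
clock: 5.12
ee_pos: [0.4494, -0.0256, 0.1755]
tool_rot: [-1.949, -2.462, -0.061]
force: [-0.2, 1.0, -0.4]
opening: 0.0001
```

```bash
python3 -c "from h import *;rel(-77.5,75,120)"
```

```text
shift [-8.1 -2.8 55.2] turn 0.0007 local [-76.4  81.7] z 0.1755 F [-0.2  1.  -0.4] Flocal [0.1 1. ] q [-0.08  0.12 -0.34  1.08  0.03  1.26] t 5.1167 op 0.0001
```

Emit:
step_arm(
  targets=[
    [0,[-6,-2,20],0],
    [0,[-2,0,20],0],
    [0,[0,0,12],0],
    [0,[0,0,0],0],
  ],
)

```text
clock: 5.45
ee_pos: [0.4515, -0.0341, 0.1229]
tool_rot: [1.951, 2.456, 0.061]
force: [-1.1, -0.1, 0.5]
opening: 0.0003
```

```bash
python3 - <<'E'
from h import *
rel(-77.5,75,104)
s=get_state();M=Ro.from_rotvec(s["tool_rot"]).as_matrix();print(M[:,2].round(3))
im=cv2.cvtColor(read_camera("scene"),cv2.COLOR_RGB2BGR)[110:270,170:370]
cv2.imwrite("pics/s2.png",cv2.resize(im,None,fx=3.7,fy=3.7,interpolation=cv2.INTER_CUBIC))
E
```

```text
shift [ 1.7 -1.8 18.9] turn -0.0026 local [-76.3  72.9] z 0.1229 F [-1.1 -0.1  0.5] Flocal [-1.1  0.2] q [-0.1   0.17 -0.43  0.95  0.03  1.25] t 5.45 op 0.0003
[ 0.028  0.028 -0.999]
```

View pics/s2.png

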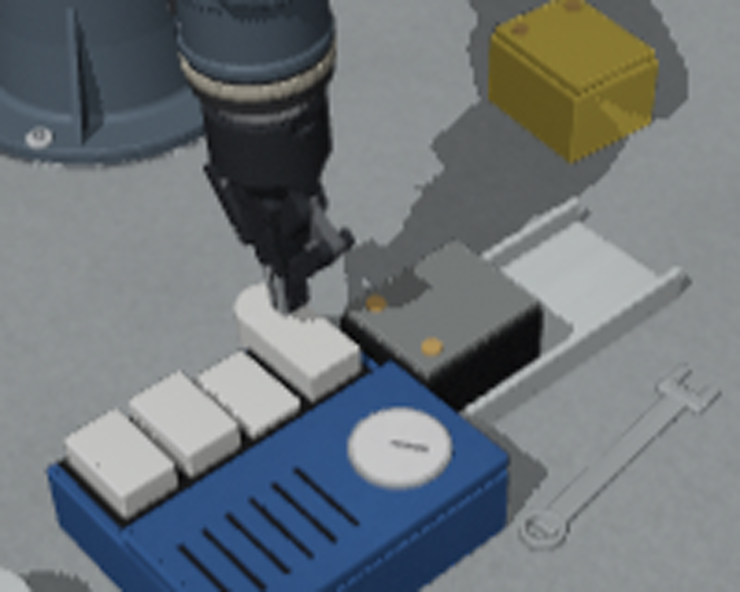

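The closed fingertips are over the middle of the long key at (290,300), and the battery sits flush. Pressing next.

Emit:
step_arm(
  targets=[
    [0,[1,0,4],0],
    [0,[0,0,4],0],
    [0,[0,0,3],0],
    [0,[0,0,3],0],
    [0,[0,0,3],0],
    [0,[0,0,3],0],
    [0,[0,0,2.5],0],
    [0,[0,0,2.5],0],
  ],
)

```text
clock: 6.17
ee_pos: [0.4544, -0.0315, 0.1005]
tool_rot: [1.946, 2.454, 0.065]
force: [-2.1, -1.2, 3.2]
opening: 0.0
```

```bash
python3 -c "from h import *;rel(-77.5,75,87)"
```

```text
shift [-0.1 -5.1 13.3] turn -0.0007 local [-72.9  74.9] z 0.1005 F [-2.1 -1.2  3.2] Flocal [-2.3 -0.7] q [-0.09  0.19 -0.47  0.88  0.03  1.25] t 6.1667 op 0.0
```

In contact at about 3 N, with z near 100. I continue about 13 mm down.

Emit:
step_arm(
  targets=[
    [0,[0,0,3],0],
    [0,[0,0,3],0],
    [0,[0,0,3],0],
    [0,[0,0,3],0],
    [0,[0,0,3],0],
  ],
)

```text
clock: 6.58
ee_pos: [0.4552, -0.0314, 0.085]
tool_rot: [1.945, 2.453, 0.065]
force: [-24.9, -1.9, 89.4]
opening: 0.0001
```

```bash
python3 -c "from h import *;rel(-77.5,75,87)"
```

```text
shift [ 0.3 -5.2 -2.2] turn -0.0011 local [-72.2  74.7] z 0.085 F [-24.9  -1.9  89.4] Flocal [-24.7   3.8] q [-0.09  0.2  -0.49  0.84  0.03  1.25] t 6.5833 op 0.0001
```

Hard stop reached. The force peaked at 89 N, higher than intended but under the 120 N limit. I lift off.

Emit:
step_arm(
  targets=[
    [0,[0,0,-6],0],
    [0,[0,0,-15],0],
    [0,[0,0,-30],0],
    [0,[0,0,-35],0],
    [0,[0,0,-35],0],
    [0,[0,-38,-30],0],
    [0,[0,-38,0],0],
    [0,[0,-38,0],0],
    [0,[0,0,0],0],
  ],
)

```text
clock: 7.33
ee_pos: [0.3429, -0.0598, 0.2318]
tool_rot: [1.942, 2.455, 0.067]
force: [-0.1, -0.3, 0.4]
opening: -0.0001
```

```bash
python3 - <<'E'
from h import *
rel(-77.5,75,87)
a=cv2.cvtColor(read_camera("scene"),cv2.COLOR_RGB2BGR)[110:270,170:370]
cv2.imwrite("pics/s3.png",cv2.resize(a,None,fx=3.7,fy=3.7,interpolation=cv2.INTER_CUBIC))
b=cv2.cvtColor(read_camera("top"),cv2.COLOR_RGB2BGR)[135:290,175:360]
cv2.imwrite("pics/t3.png",cv2.resize(b,None,fx=4,fy=4,interpolation=cv2.INTER_CUBIC))
E
```

```text
shift [ -0.6 104.5 149.1] turn 0.0016 local [-187.9   72.8] z 0.2318 F [-0.1 -0.3  0.4] Flocal [-0.2 -0.2] q [-0.2  -0.12 -0.44  1.22  0.03  1.14] t 7.3333 op -0.0001
```

View pics/s3.png

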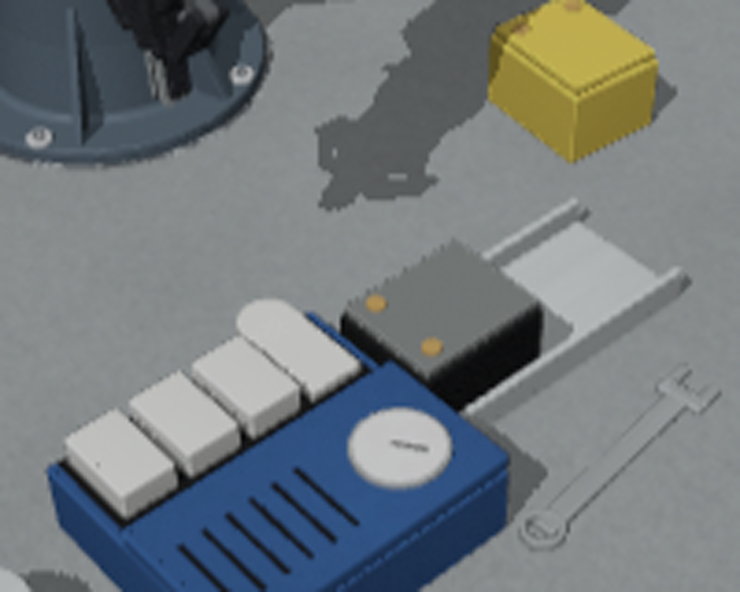

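View pics/t3.png

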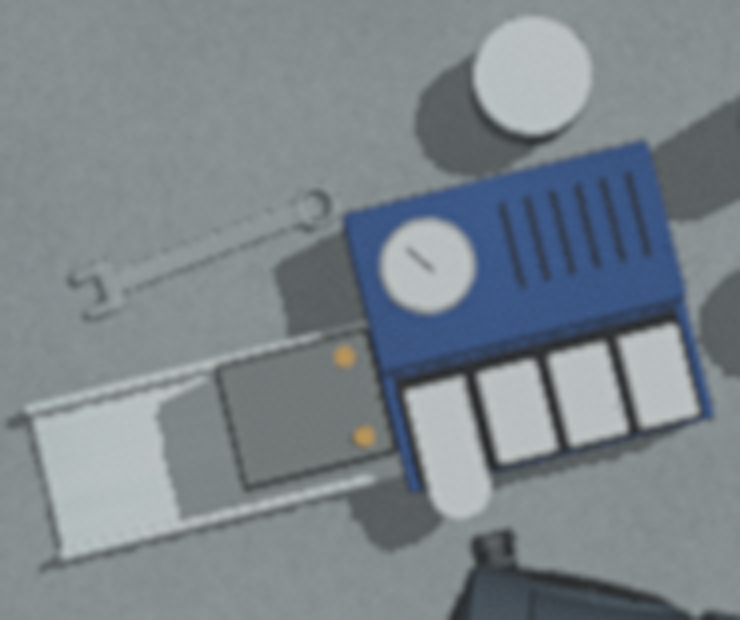

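The long key stays down, all three square keys are up, and the bystanders have not moved. I check the gap numerically with profiles across the joint in the existing top and scene pictures.

```bash
python3 - <<'E'
from h import *
a=np.radians(13.2);R=np.array([[np.cos(a),-np.sin(a)],[np.sin(a),np.cos(a)]])
T=cv2.cvtColor(read_camera("top"),cv2.COLOR_RGB2BGR);ci=camera_info("top")
old=cv2.imread("pics/top0.png")
def prof(im,lx,ys,z):
    uv=np.array([proj("top",np.append(C0+R@[lx,y],z*1e3)/1e3,ci) for y in ys],np.float32)
    return cv2.remap(im,uv[:,0].reshape(1,-1),uv[:,1].reshape(1,-1),cv2.INTER_LINEAR)[0].astype(int)
ys=np.arange(96,126,2)
for lx in(-60,-50,-10,0):
    p=prof(T,lx,ys,.083);print(lx,[f"{y}:{q[0]-q[2]},{q.sum()//3}" for y,q in zip(ys,p)])
ys=np.arange(206,236,2)
for lx in(-60,-30,0):print(lx,list(zip(ys,prof(T,lx,ys,.083).sum(1)//3)))
ci0=ci
def term(im):
    h=cv2.cvtColor(im,cv2.COLOR_BGR2HSV);m=((h[...,0]<25)&(h[...,1]>90))[215:265,205:280]
    n,l,s,c=cv2.connectedComponentsWithStats(m.astype(np.uint8))
    return [(R.T@(ray("top",c[i][0]+205,c[i][1]+215,.085,ci)[:2]*1e3-C0)).round(1) for i in range(1,n) if s[i,4]>5]
print(term(old),term(T))
E
```

```text
-60 ['96:3,139', '98:5,98', '100:14,66', '102:41,73', '104:59,82', '106:65,86', '108:53,77', '110:29,71', '112:11,78', '114:3,100', '116:5,113', '118:7,118', '120:7,119', '122:2,118', '124:-16,123']
-50 ['96:4,137', '98:5,98', '100:16,67', '102:42,74', '104:60,83', '106:68,88', '108:53,76', '110:31,70', '112:9,74', '114:4,97', '116:5,110', '118:6,117', '120:6,118', '122:-9,121', '124:-32,126']
-10 ['96:70,91', '98:67,90', '100:67,89', '102:67,89', '104:68,88', '106:60,82', '108:44,73', '110:22,65', '112:10,78', '114:4,96', '116:5,113', '118:6,118', '120:7,118', '122:7,117', '124:6,117']
0 ['96:70,92', '98:70,92', '100:71,92', '102:71,93', '104:70,91', '106:62,84', '108:49,74', '110:27,66', '112:12,80', '114:6,99', '116:5,114', '118:7,117', '120:1,118', '122:-11,119', '124:-43,126']
-60 [(np.int64(206), np.int64(119)), (np.int64(208), np.int64(119)), (np.int64(210), np.int64(119)), (np.int64(212), np.int64(118)), (np.int64(214), np.int64(107)), (np.int64(216), np.int64(96)), (np.int64(218), np.int64(88)), (np.int64(220), np.int64(105)), (np.int64(222), np.int64(120)), (np.int64(224), 
[... 534 characters left out ...]
.int64(228), np.int64(132)), (np.int64(230), np.int64(130)), (np.int64(232), np.int64(131)), (np.int64(234), np.int64(131))]
0 [(np.int64(206), np.int64(117)), (np.int64(208), np.int64(118)), (np.int64(210), np.int64(118)), (np.int64(212), np.int64(118)), (np.int64(214), np.int64(112)), (np.int64(216), np.int64(100)), (np.int64(218), np.int64(92)), (np.int64(220), np.int64(105)), (np.int64(222), np.int64(119)), (np.int64(224), np.int64(129)), (np.int64(226), np.int64(132)), (np.int64(228), np.int64(131)), (np.int64(230), np.int64(130)), (np.int64(232), np.int64(129)), (np.int64(234), np.int64(130))]
[array([ -1.7, 192.4]), array([-57.5, 193.9])] [array([  2.3, 131. ]), array([-53.8, 130.4])]
```

Blue ends at about y=109 on the charger's axis. The battery, including its black rim, runs from about 109.5 to 219.5. That puts its centre about 55 mm from the face, square to within about 1°, so I hand in.

```bash
python3 -c "from h import *;s=get_state();print(s['force'],s['clock']);print(close_job())"
```

```text
[ 0.48487268 -0.01659611 -0.21109172] 7.4833
the job is handed in; nothing more can be done
None
```

The battery is flush against the charger, the long key is locked down, and I handed the job in at 7.5 s. `close_job()` reports no verdict.

**Battery:** I pushed it about 62 mm along the tray with the two spread fingers until it stopped against the contact face, at about 35 N. The final top view puts its centre about 55 mm from the face, with a gap of about 1 mm or less, square within about 1°.

**Keys:** I pressed the long key to its hard stop. The last pictures show it down with the arm clear, and the three square keys up, including the one that was down at the start.

**Bystanders:** In the last crops the wrench and the rear piston had not moved. The piston and bottle on the -y side were outside those crops, and the arm did not go near them.

**Off plan:**
- The press was meant to stop at about 10 N, but the wrist force reached 89 N at the hard stop, under the 120 N limit.
- The tool kept a tilt of about 2° after the push, with no effect on the result.

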